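# Fit the spindle retaining ring on a lab shaker drive and hold it spread

### The arm

A 6-joint arm with a two-finger parallel gripper is mounted at the origin on the work surface. World frame = base frame: x ahead of the robot, y to its left, z up, the work surface at z = 0. Lengths are in m, angles in rad, forces in N, time in s.
With the tool pointing down it reaches from about 0.375 to 0.925 m from the base axis. Payload 5.7 kg.
Tool frame: the origin (TCP) lies midway between the tips of the shut fingers; the grasp point (between the pads) lies 19 mm behind it; z points along the fingers, x is the direction in which the jaws open and shut, and the axes are right-handed (so a half turn about z gives the same grasp; the last joint's range is limited). The gripper opens to 88 mm and grips with 3 to 60 N. Pads are 20 mm wide; open, the fingers measure 115 mm over their backs; the gripper's body (75 mm by 178 mm) begins 61 mm behind the grasp point.
Start: joints at [-1.234, 0.359, 1.51, -0, 1.272, -0.115], TCP at [0.262, -0.54, 0.223] pointing down, gripper open.
Joint ranges: [-2.97, 2.97], [-1.01, 2.36], [0.21, 2.38], [-0.96, 4.11], [0.2, 2.71], [-2.98, 2.98]. Speed limits (rad/s): [2.39, 2.39, 3.14, 3.14, 3.14, 3.14].

### API

Orientations are given as a unit quaternion [x, y, z, w].
In Python, from bench import move_ptp, servo_line, goto_joints, move_gripper, sleep, inverse_kinematics, capture, PlanningError, close_job, spot_in, silhouettes, current_clock, current_joint_pos, current_qvel, current_joint_torque, current_position, current_orientation, current_force, current_torque, current_finger_gap gives the robot as it stands. Calls block until the motion is done:
- move_ptp(position, orientation): joint-space move of the TCP to a pose.
- servo_line(position, orientation=None, rate=0.15, contact_N=None): straight line of the TCP; orientation=None keeps the orientation; rate is the mean speed in m/s. With contact_N (N) it stops when the force on the tool has changed by that much, and returns True; else False.
- goto_joints(angles): joint-space move.
- move_gripper(opening): finger opening in m; the grip force is fixed at half the most; returns when the fingers have stopped.
- sleep(seconds).
- inverse_kinematics(position, orientation): joint angles nearest the present ones, or None.
- capture(name): name is "side" or "top" or "wrist"; returns a dict with "image" (480x640x3 uint8, blue, green, red), "range_z" (480x640 float32, m along the optical axis (not along the pixel's ray), 0 where there is no reading), "intrinsics" (3x3 intrinsics, pixels), "k1" (the pictures are not rectified: a ray, as slopes to the right and down, at radius r is drawn at 1 + k1 r^2 times it, then the intrinsics apply), "R" (3x3) and "t" (3): a world point X has camera coordinates R X + t. Camera axes: x right, y down, z forward; pixel columns grow to the right and rows downward; lengths in m; the calibration is good to about 2 mm. A picture is of the moment at which its call begins.
A pose or a line that the arm cannot do raises PlanningError and nothing moves.
- close_job(): hands the job in, once; it reports no verdict.
Trained networks look in the newest picture that a camera, given by its name, has taken for a name from the list of things; names that differ only in an ending like _2 or _b are one class to them, and where a whole thing is asked for, a point or a joint stands for the part that bears it (a point fixed in the world has none). Each returns a list of dicts, best first, with "conf" (0 to 1); they miss things now and then, are a little off and sometimes report something else, mostly with a low value. They report only what shows in the picture. A call takes as long as a camera call. They do not tell look-alikes from the thing itself.
- spot_in(camera, query): "xy" ([column, row] in pixels, amid what is visible of it).
- silhouettes(camera, query): "region" (480x640 bool, what is visible of it) and "xy" ([column, row] in pixels, amid what is visible of it).
Readings, each from a call of its own:
- current_clock(): time.
- current_joint_pos(): joint angles.
- current_qvel(): joint speeds.
- current_joint_torque(): joint torques, N m.
- current_position(): TCP position.
- current_orientation(): TCP orientation.
- current_force(): force on the tool from outside, world axes, zero at the start.
- current_torque(): the same for the moment, N m.
- current_finger_gap(): finger opening in m.
Only numpy, scipy, OpenCV 4.12 (cv2) and the standard library are available. Lean on these libraries where they do the work, as an engineer would, in place of code of your own. Each camera call takes 0.05 s, during which the arm holds its last target. There are 200 camera calls.

### The job

Service the opened shaker drive on the lab bench: turn the two captive wing bolts on its bearing strap clockwise to their end stops, first the one nearer the robot, then the farther one. Then take the circlip pliers out of their stand by the handles, squeeze them fully so that the ring in their jaws is spread, bring the ring over the top of the spindle and lower it, level and centred, to the height of the groove. Finish while holding it there: keep the handles squeezed and the ring spread, level with the groove and not resting or leaning on the drive, and do not press hard on the drive or disturb the other things on the bench.

Things in the scene. Friction and masses are not known exactly. Their poses are not given: they have to be found in the camera images.
- unit: Opened shaker drive, fixed: white box 250 x 200 mm (x, y), grey top plate at 46 mm, on it an aluminium strap (200 x 50 mm, along x, top at 52 mm) and a round flange 84 mm across (top at 58 mm). The upright steel spindle is at its centre, a wing bolt 75 mm to either side along x (the near one at -x). Origin: centre of its underside, on the bench, x away from the robot.
- spindle_groove (a point): Middle of the spindle's groove, on the spindle axis, 88 mm above the bench. The spindle is 26 mm in diameter; the groove is 21 mm in diameter and 10 mm high (83 to 93 mm above the bench). z up.
- spindle_top (a point): Centre of the spindle's top end, 107 mm above the bench, 19 mm above spindle_groove. The last 4 mm are a chamfer.
- bolt_near (a joint): Turn of the wing bolt nearer the robot, rad, growing clockwise seen from above; end stop (home) at 1.35, starts between 0 and 0.3. Light friction (0.06 N m), stays where it is left.
- bolt_near_grip (a point): Grip point of the near wing bolt, on its axis, 74 mm above the bench. Its wing is an upright flat bar 42 mm long (this point's x axis, which turns with the bolt), 10 mm thick (y, pinch across it), from 59 to 85 mm above the bench. z up.
- bolt_far (a joint): Turn of the wing bolt farther from the robot, the same as bolt_near: clockwise, home at 1.35, starts between 0 and 0.3.
- bolt_far_grip (a point): Grip point of the far wing bolt, same shape and heights as bolt_near_grip.
- pliers: Circlip pliers, about 170 g, standing upright in the stand, handles up, ring at the lower end. Origin: centre of the pivot block, 74 mm above the bench at the start; z up; x along the cross bar (100 x 10 x 8 mm) by which they lie in the stand; the handles lie side by side along y. Lift straight up to take them out.
- handle_grip (a point): Midway between the two handles, 50 mm above the pliers' origin (124 mm above the bench at first). Handles: flat, black, 20 mm wide in x, 24 to 76 mm above the origin. Pinch across y: 48 mm over their outer faces here relaxed (54 mm at the tops), 36 mm when squeezed to their stops. A spring resists with about 7 N here, 11 N at the stop; a grip of 20 N or more squeezes them fully.
- ring_center (a point): Centre of the split ring, 55 mm below the pliers' origin; z is the ring's axis. Steel, 4 mm thick, two arcs carried by the jaws at +-y, joined by a sliding tongue at -x (22 mm from centre), open at +x. Inner width along y 22 mm relaxed (too small for the spindle), 35 mm fully spread: it then passes the 26 mm spindle with some 3 mm all round, at any yaw.
- jaw_left (a joint): Opening of the jaw at +y of the pliers, rad: 0 relaxed, 0.12 at its stop (fully spread). Squeezing the handles moves the jaws and ring arcs apart; spread, they reach 31 mm from the ring's centre along y. Nothing but the jaws lies within 45 mm above the ring.
- jaw_right (a joint): Opening of the jaw at -y of the pliers, rad: 0 relaxed, 0.12 at its stop (fully spread).
- stand: Fixed grey pliers stand, base 130 x 85 mm, two uprights 40 mm to either side of its origin along x, 82 mm high, 13 mm wide notches open at the top (notch floor 70 mm above the bench). Origin: centre of its underside.
- amber_bottle: Bystander: small amber bottle, 34 mm across, 75 mm high; stands between the drive and the stand. Origin: centre of its foot.
- screwdriver: Bystander: screwdriver 150 mm long lying on the bench between the drive and the stand.
- glass_beaker: Bystander: glass beaker 70 mm across, 95 mm high, to the left of the drive. Origin: centre of its foot.
- plastic_beaker: Bystander: white plastic beaker 70 mm across, 75 mm high, to the left of the drive. Origin: centre of its foot.
- jar: Bystander: white jar 60 mm across, 70 mm high, to the left of the drive. Origin: centre of its foot.
Mind the look-alikes: they are no part of the job. Leave any yellow look-alike of the pliers alone.

How it is judged:
On the way, in this order (a step that is already met when the one before it is completed fails the run):
1. the near wing bolt is turned to its end stop (value of joint bolt_near above 1.25 rad), for 0.1 s.
2. the far wing bolt is turned to its end stop (value of joint bolt_far above 1.25 rad), for 0.1 s.
3. the ring, spread by the squeezed pliers, is over the spindle's top (value of joint each of jaw_left, jaw_right above 0.09 rad and horizontal distance between ring_center and spindle_top below 0.008 m and z of ring_center in the frame of spindle_top above 0 m), for 0.05 s.
At the end, for the whole second after the job is handed in: Both bolts within 0.1 rad of their stops; the gripper holds the pliers (over 5 N), jaws at least three quarters spread; ring centre within 3 mm of the groove in height and 4 mm of the axis, level within 0.15 rad, at rest, under 3 N between pliers and drive (value of joint each of bolt_near, bolt_far above 1.25 rad and value of joint each of jaw_left, jaw_right above 0.09 rad and horizontal distance between ring_center and spindle_groove below 0.004 m and z of ring_center in the frame of spindle_groove between -0.003 and 0.003 m and angle between the z axis of ring_center and the z axis of spindle_groove, either way round below 0.15 rad and contact force between the fingers and pliers above 5 N and contact force between pliers and unit below 3 N and linear speed of pliers below 0.02 m/s); the arm keeps its last pose, push and grip.
It fails at once if the pliers press on the drive with more than 15 N (contact force between pliers and unit above 15 N).
It fails at once if a bystander is pushed by more than 30 mm (distance of any of amber_bottle, screwdriver, glass_beaker, plastic_beaker, jar from where it was at the start of the episode above 0.03 m).
It also fails if it takes over 58 s, if anything falls off the work surface, if the arm or the gripper's body presses on something with over 40 N, if the wrist force passes 120 N, or if a joint passes its speed limit or range.

## Working session

There is one attempt and no reset: what is moved stays moved. The work goes in short steps, each a Python script; the robot and the scene stay as the last script left them, time stands still between calls to the robot, and variables do not carry over. Pictures are saved under pics/ and viewed, about 8 in all and at most 12, crops included, and the job is handed in when it is done.

```bash
ls; mkdir -p pics; cat > h.py <<'E'
import numpy as np, cv2
from bench import *
from scipy.spatial.transform import Rotation as Ro
def pix2world(c,uv,z=None,d=None):
    K=c["intrinsics"];x=(uv[0]-K[0,2])/K[0,0];y=(uv[1]-K[1,2])/K[1,1]
    rx,ry=x,y
    for _ in range(20):
        f=1+c["k1"]*(rx*rx+ry*ry);rx,ry=x/f,y/f
    ray=np.array([rx,ry,1.]);R=c["R"];o=-R.T@c["t"];dr=R.T@ray
    if d is None: d=(z-o[2])/dr[2]
    return o+dr*d
def cloud(c,mask=None):
    v,u=np.nonzero((c["range_z"]>0)&(mask if mask is not None else True))
    K=c["intrinsics"];x=(u-K[0,2])/K[0,0];y=(v-K[1,2])/K[1,1];rx,ry=x,y
    for _ in range(20):
        f=1+c["k1"]*(rx*rx+ry*ry);rx,ry=x/f,y/f
    d=c["range_z"][v,u];P=np.stack([rx*d,ry*d,d],1)
    return (P-c["t"])@c["R"]
def down(yaw): # tool z down, tool x (jaw dir) at angle yaw in world
    c,s=np.cos(yaw),np.sin(yaw)
    return Ro.from_matrix(np.array([[c,s,0],[s,-c,0],[0,0,-1]]).astype(float)).as_quat()
E
python3 - <<'E'
from h import *
for n in("top","side"):
    c=capture(n);cv2.imwrite(f"pics/{n}0.png",c["image"]);print(n,-c["R"].T@c["t"],c["k1"])
    for q in["unit","bolt_near","bolt_far","pliers","stand","amber_bottle","screwdriver","glass_beaker","plastic_beaker","jar"]:
        for s in silhouettes(n,q)[:3]:
            P=cloud(c,s["region"])
            if len(P): print(q,round(s["conf"],2),np.round(s["xy"]),np.round(np.median(P,0),3),np.round(np.percentile(P,2,0),3),np.round(np.percentile(P,98,0),3))
print(current_orientation(),Ro.from_quat(current_orientation()).as_matrix().round(2).tolist())
E
```

```text
pics
top [ 0.31291708 -0.07665582  1.58296922] -0.13988530637386662
unit 0.66 [274. 238.] [0.52  0.08  0.046] [ 0.399 -0.02   0.036] [0.646 0.184 0.085]
bolt_far 0.54 [279. 208.] [0.596 0.066 0.081] [0.58  0.058 0.054] [0.614 0.08  0.092]
pliers 0.91 [419. 233.] [ 0.549 -0.319  0.081] [ 0.51  -0.342  0.007] [ 0.59  -0.294  0.15 ]
pliers 0.79 [514. 237.] [ 0.541 -0.579  0.069] [ 0.507 -0.609  0.002] [ 0.57  -0.554  0.134]
stand 0.26 [421. 231.] [ 0.548 -0.322  0.083] [ 0.517 -0.339  0.01 ] [ 0.587 -0.296  0.149]
amber_bottle 0.55 [348. 227.] [ 0.559 -0.126  0.05 ] [ 0.547 -0.142  0.   ] [ 0.581 -0.112  0.078]
screwdriver 0.74 [347. 307.] [ 0.336 -0.125  0.021] [ 0.293 -0.142  0.01 ] [ 0.429 -0.114  0.03 ]
glass_beaker 0.62 [155. 235.] [0.522 0.425 0.048] [ 0.489  0.38  -0.002] [0.549 0.444 0.097]
glass_beaker 0.2 [425. 232.] [ 0.543 -0.334  0.106] [ 0.537 -0.343  0.035] [ 0.552 -0.324  0.15 ]
jar 0.57 [151. 270.] [0.427 0.416 0.067] [0.402 0.396 0.01 ] [0.452 0.448 0.075]
side [-0.06803169  0.88416101  0.80918602] -0.0222784272415415
unit 0.93 [277. 300.] [0.5   0.116 0.046] [ 0.389 -
[... 635 characters left out ...]
] [ 0.61  -0.262  0.082]
amber_bottle 0.84 [310. 246.] [ 0.557 -0.117  0.038] [ 0.545 -0.224 -0.   ] [ 0.611 -0.106  0.075]
screwdriver 0.86 [397. 280.] [ 0.333 -0.118  0.017] [ 0.29  -0.165 -0.001] [ 0.415 -0.11   0.027]
screwdriver 0.47 [297. 300.] [0.448 0.106 0.073] [0.431 0.098 0.053] [0.467 0.114 0.086]
glass_beaker 0.62 [167. 386.] [0.51  0.422 0.064] [0.485 0.385 0.003] [0.55  0.449 0.095]
plastic_beaker 0.88 [132. 354.] [0.634 0.39  0.051] [0.605 0.354 0.001] [0.672 0.418 0.076]
jar 0.83 [200. 421.] [0.415 0.439 0.055] [0.398 0.406 0.005] [0.448 0.458 0.072]
[ 8.47519063e-01 -5.30764953e-01 -3.79775200e-05 -3.59768210e-05] [[0.44, -0.9, -0.0], [-0.9, -0.44, 0.0], [-0.0, -0.0, -1.0]]
```

```bash
python3 - <<'E'
import cv2
a=cv2.imread("pics/top0.png")[150:350,120:560];a=cv2.resize(a,(800,364),interpolation=cv2.INTER_CUBIC)
b=cv2.imread("pics/side0.png")[120:340,220:460];b=cv2.resize(b,(640,587),interpolation=cv2.INTER_CUBIC)
cv2.imwrite("pics/a.png",a);cv2.imwrite("pics/b.png",b)
E
```

```text
(no output)
```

View pics/a.png

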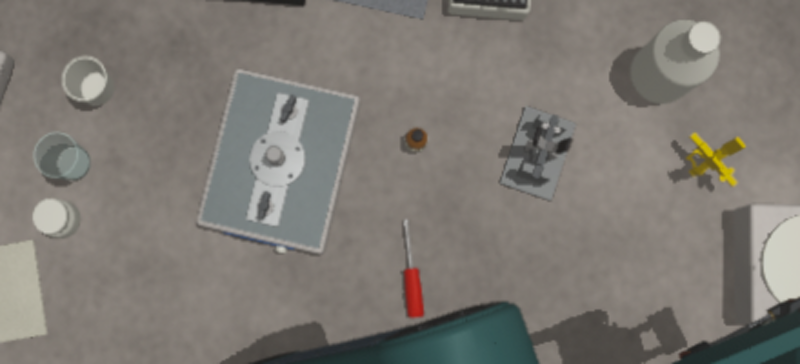

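View pics/b.png

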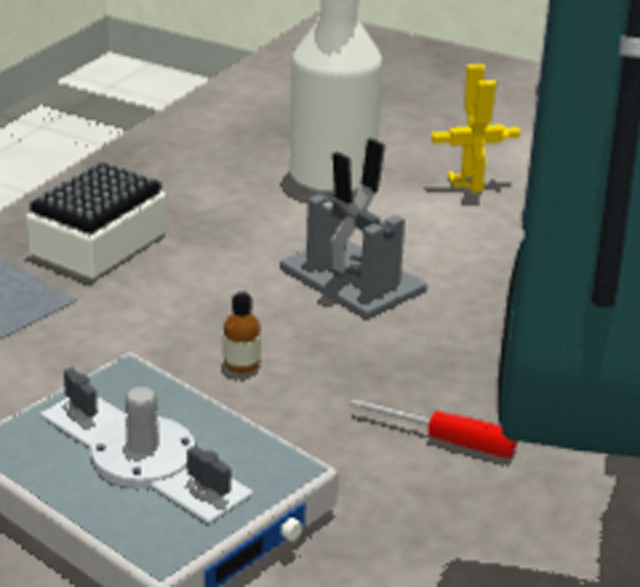

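The pliers' candidates are the grey one with black handles, standing in the grey stand at top px (419,233), and a yellow one lying at (514,237). The grey one fits the description and the yellow is the look-alike; the enlarged side crop confirms it. The unit is at about (0.52, 0.085), yaw about -0.24. I'll take a close look with the wrist camera.

```bash
python3 - <<'E'
from h import *
move_ptp([0.50,0.085,0.36],down(1.33))
c=capture("wrist");np.savez("w1.npz",**c);cv2.imwrite("pics/w1.png",c["image"]);print(current_clock(),-c["R"].T@c["t"])
P=cloud(c)
for q in["bolt_near","spindle_groove"]:
    for s in silhouettes("wrist",q)[:3]:
        Q=cloud(c,s["region"]);Q=Q[Q[:,2]>.07]
        if len(Q)<20: continue
        r=cv2.minAreaRect((Q[:,:2]*1000).astype(np.float32))
        print(q,round(s["conf"],2),np.round(s["xy"]),np.round(np.median(Q,0),4),r)
# segmentation by height: 66..90mm
K=c["intrinsics"];print(K[0,0])
near=(abs(P[:,0]-.52)<.13)&(abs(P[:,1]-.085)<.1)
for nm,lo,hi,xy in[("near",.078,.093,(.447,.106)),("far",.078,.093,(.596,.07)),("spin",.098,.115,(.52,.085))]:
    Q=P[(P[:,2]>lo)&(P[:,2]<hi)&(np.hypot(P[:,0]-xy[0],P[:,1]-xy[1])<.035)]
    if len(Q)<10: print(nm,len(Q));continue
    print(nm,len(Q),np.median(Q,0).round(4),cv2.minAreaRect((Q[:,:2]*1000).astype(np.float32)), np.degrees(np.arctan2(*np.linalg.svd(Q[:,:2]-Q[:,:2].mean(0),full_matrices=False)[2][0][::-1])).round(1))
E
```

```text
3.575 [0.43605308 0.10109068 0.52397462]
bolt_near 0.79 [324. 164.] [0.4501 0.0992 0.0872] ((450.9265441894531, 99.21839904785156), (12.928462028503418, 40.443973541259766), 75.96743774414062)
spindle_groove 0.69 [324. 213.] [0.5204 0.0847 0.0879] ((523.83203125, 83.81362915039062), (25.74933433532715, 189.2369842529297), 73.7274169921875)
spindle_groove 0.41 [ 50. 296.] [ 0.5179 -0.3055  0.0801] ((517.2302856445312, -305.1477355957031), (33.06341552734375, 19.117759704589844), 3.3824410438537598)
363.99623723079395
near 321 [0.4501 0.0992 0.0872] ((450.9265441894531, 99.21839904785156), (12.928462028503418, 40.443973541259766), 75.96743774414062) -12.9
far 279 [0.5947 0.069  0.0869] ((596.6945190429688, 68.60491943359375), (14.014849662780762, 40.817806243896484), 76.02460479736328) -23.1
spin 381 [0.5227 0.0841 0.1085] ((523.3018188476562, 83.84302520751953), (25.054462432861328, 24.765573501586914), 28.18260383605957) -14.4
```

View pics/w1.png

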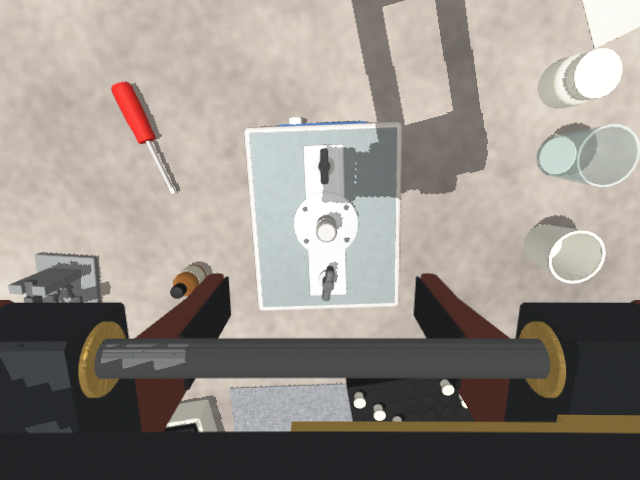

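The wrist view shows the near bolt at (324,164), the far one at (327,282) and the spindle top at (326,230). Heights and the 75 mm spacings agree with the description. Next I turn the near bolt.

```bash
cat >> h.py <<'E'
def turn(xy,wing,home):  # angles deg: wing now, wing at end stop
    y=np.radians(wing+90)
    move_gripper(0.04)
    move_ptp([*xy,0.13],down(y))
    print("contact",servo_line([*xy,0.0575],rate=0.08,contact_N=8),current_position().round(4) if hasattr(current_position(),'round') else current_position())
    move_gripper(0.0); print("gap",current_finger_gap())
    j=np.array(current_joint_pos());t0=np.array(current_torque())[2]
    tot=np.radians(wing-home)
    for f in [.5,.85,.95,1.,1.03,1.06,1.09]:
        q=j.copy();q[5]+=tot*f;goto_joints(q)
        tz=np.array(current_torque())[2]-t0;print(round(f,2),round(np.degrees(tot*f),1),"tz",round(tz,3),"lag",round(q[5]-current_joint_pos()[5],4))
        if abs(tz)>0.35: break
    move_gripper(0.04)
    p=np.array(current_position());servo_line([p[0],p[1],0.15],rate=0.15)
    print("t",current_clock())
E
python3 - <<'E'
from h import *
turn((.4503,.0993),-12.9,-89)
E
```

```text
contact False [0.4507 0.0993 0.0578]
gap 0.023262972885039417
0.5 38.0 tz -0.048 lag 0.0022
0.85 64.7 tz 0.013 lag 0.0039
0.95 72.3 tz -0.041 lag 0.0054
1.0 76.1 tz -0.05 lag 0.0046
1.03 78.4 tz 0.227 lag 0.0051
1.06 80.7 tz -0.015 lag 0.0038
1.09 82.9 tz -0.017 lag 0.0035
t 10.675
```

```bash
python3 - <<'E'
from h import *
print(current_finger_gap(),current_joint_pos())
move_ptp([0.50,0.085,0.36],down(1.33))
c=capture("wrist");P=cloud(c);cv2.imwrite("pics/w2.png",cv2.resize(c["image"][110:330,220:430],(600,628),interpolation=cv2.INTER_CUBIC)[:600])
for nm,lo,hi,xy in[("near",.078,.093,(.45,.0993)),("far",.078,.093,(.596,.07)),("spin",.098,.115,(.52,.085))]:
    Q=P[(P[:,2]>lo)&(P[:,2]<hi)&(np.hypot(P[:,0]-xy[0],P[:,1]-xy[1])<.035)]
    print(nm,len(Q),np.median(Q,0).round(4),cv2.minAreaRect((Q[:,:2]*1000).astype(np.float32)), np.degrees(np.arctan2(*np.linalg.svd(Q[:,:2]-Q[:,:2].mean(0),full_matrices=False)[2][0][::-1])).round(1))
E
```

```text
0.040148306744605664 [ 6.69636337e-02  2.48384924e-01  1.89102849e+00 -7.76800731e-04
  1.00253346e+00  1.69020571e-01]
near 325 [0.4505 0.0993 0.0871] ((450.77813720703125, 99.20924377441406), (41.212833404541016, 14.129837036132812), 83.78140258789062) -88.8
far 276 [0.5949 0.0688 0.087 ] ((596.499267578125, 68.56806945800781), (13.168490409851074, 40.79159164428711), 72.31932830810547) -23.4
spin 381 [0.5225 0.084  0.1084] ((523.564208984375, 83.64942932128906), (24.657217025756836, 25.589881896972656), 32.969749450683594) -6.2
```

View pics/w2.png

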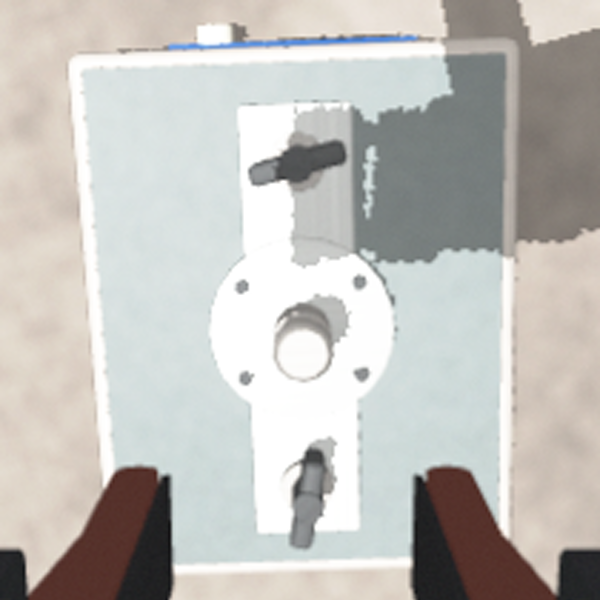

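The near wing now lies at -88.8°, which is 77° (1.34 rad) from the unit axis, so it is at its stop. The picture confirms it: wing crosswise at (298,163). Next, the far bolt.

```bash
python3 - <<'E'
from h import *
turn((.5955,.0687),-23.3,-89)
p=current_position();servo_line([p[0],p[1],.22],rate=.25)
move_gripper(0.088)
move_ptp([0.47,-0.315,0.40],down(1.45))
c=capture("wrist");np.savez("w3.npz",**c);cv2.imwrite("pics/w3.png",c["image"]);print(current_clock(),current_joint_pos())
P=cloud(c)
for nm,lo,hi,xy in[("far",.078,.093,(.596,.07))]:
    Q=P[(P[:,2]>lo)&(P[:,2]<hi)&(np.hypot(P[:,0]-xy[0],P[:,1]-xy[1])<.035)]
    if len(Q)>20: print(nm,len(Q),np.median(Q,0).round(4), np.degrees(np.arctan2(*np.linalg.svd(Q[:,:2]-Q[:,:2].mean(0),full_matrices=False)[2][0][::-1])).round(1))
for lo,hi in((.06,.088),(.09,.12),(.12,.14),(.142,.16)):
    Q=P[(P[:,2]>lo)&(P[:,2]<hi)&(np.hypot(P[:,0]-.545,P[:,1]+.315)<.08)]
    if len(Q)>10: print(lo,len(Q),Q.mean(0).round(4),cv2.minAreaRect((Q[:,:2]*1000).astype(np.float32)))
E
```

```text
contact False [0.596  0.0687 0.0579]
gap 0.023712284487395714
0.5 32.8 tz -0.077 lag 0.0026
0.85 55.8 tz -0.058 lag 0.0026
0.95 62.4 tz -0.046 lag 0.0023
1.0 65.7 tz 0.05 lag 0.0026
1.03 67.7 tz 0.216 lag 0.003
1.06 69.6 tz -0.001 lag 0.0026
1.09 71.6 tz 0.009 lag 0.0027
t 18.3167
21.6167 [-7.11694774e-01  2.00682592e-01  1.30633607e+00  1.83833946e-04
  1.63518973e+00 -2.16199994e+00]
far 345 [0.596  0.0656 0.0865] -86.2
0.06 1282 [ 0.5467 -0.3177  0.0803] ((548.85498046875, -317.94000244140625), (46.494842529296875, 100.28311157226562), 71.78886413574219)
0.09 278 [ 0.5474 -0.316   0.1021] ((548.0948486328125, -318.1352844238281), (44.22291946411133, 19.113815307617188), 71.79931640625)
0.12 118 [ 0.5461 -0.3127  0.1304] ((547.6433715820312, -318.1355895996094), (47.8436279296875, 18.516630172729492), 71.93990325927734)
0.142 222 [ 0.5478 -0.3175  0.1494] ((548.623779296875, -318.20660400390625), (53.74699783325195, 19.865510940551758), 71.91665649414062)
```

View pics/w3.png

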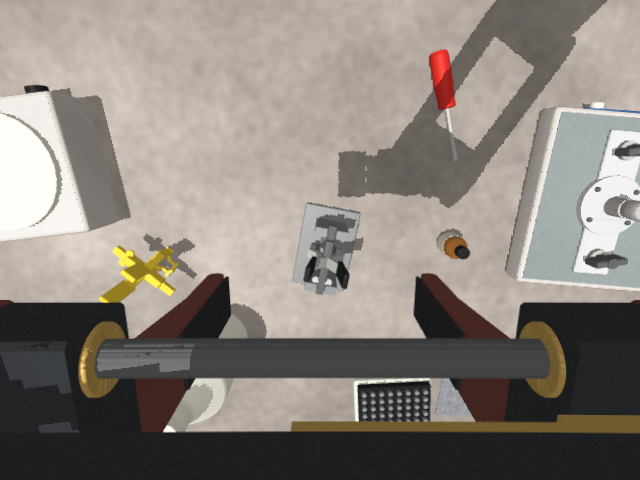

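The wrist view shows the grey pliers in their stand at about (328,262), with black handles at (310,272) and (343,274). The yellow look-alike is at (145,270). The pliers' centre is about (0.5485, -0.318), y axis at 71.8°, handle tops 54 mm apart at 150 mm height, all as described. Now I grasp.

```bash
python3 - <<'E'
from h import *
y=np.radians(71.8);x0=np.array([.5483,-.3180])
move_ptp([*x0,0.2],down(y))
print(servo_line([*x0,0.105],rate=0.1,contact_N=6),current_position())
print("F0",np.round(current_force(),2))
move_gripper(0.0);print("gap",current_finger_gap(),np.round(current_force(),2),np.round(current_torque(),3))
sleep(.4);print("gap",current_finger_gap(),current_clock())
c=capture("side");cv2.imwrite("pics/s1.png",cv2.resize(c["image"][110:290,270:450],(600,600),interpolation=cv2.INTER_CUBIC))
E
```

```text
False [ 0.54882652 -0.31839493  0.10574252]
F0 [-0.24  0.75 -0.53]
gap 0.03518768689465843 [-1.87  1.29 10.58] [0.136 0.323 0.153]
gap 0.03507946580331818 24.8417
```

View pics/s1.png

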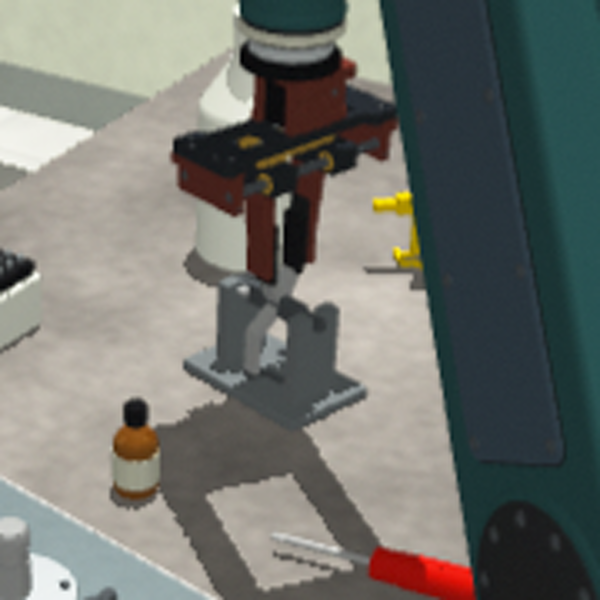

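Squeezed to the stop: gap 35 mm. The picture shows the pliers still seated in the notch, with a finger on each handle. Lift and go over the spindle.

```bash
python3 - <<'E'
from h import *
y=np.radians(71.8);p=np.array(current_position());print(p)
servo_line([p[0],p[1],0.24],rate=0.12);print("F",np.round(current_force(),2),current_finger_gap())
servo_line([.5227,.084,0.24],down(y),rate=0.2)
sleep(.3);print(current_position(),current_clock(),np.round(current_force(),2),np.round(current_torque(),3),current_finger_gap())
for n in("wrist","side","top"):
    c=capture(n);np.savez(f"{n}4.npz",**c);cv2.imwrite(f"pics/{n}4.png",c["image"])
w=cv2.imread("pics/wrist4.png");s=cv2.imread("pics/side4.png")[180:330,200:350]
cv2.imwrite("pics/m4.png",np.hstack([cv2.resize(w[:,200:440],(300,600)),cv2.resize(s,(500,500),interpolation=cv2.INTER_CUBIC).copy() if 0 else cv2.resize(s,(500,600),interpolation=cv2.INTER_CUBIC)]))
E
```

```text
[ 0.54848545 -0.31844094  0.10650429]
F [ 0.11 -0.48 -1.97] 0.035379047052210684
[0.52272527 0.08370869 0.23995545] 28.6333 [ 0.93  0.24 -1.62] [ 0.095 -0.129 -0.012] 0.035371124683917406
```

View pics/m4.png

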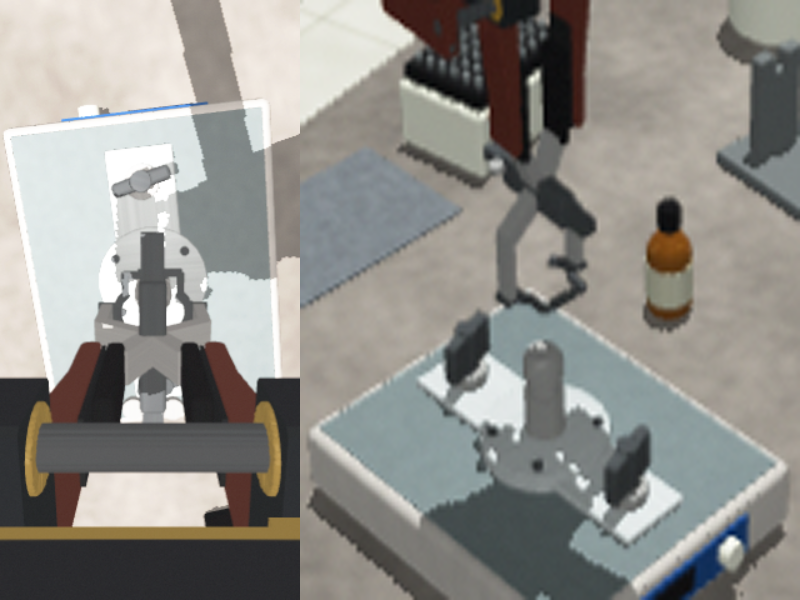

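The left half (wrist view) shows both wings crosswise and the pliers hanging over the spindle. The right half (side view) shows the ring, spread, above the spindle. I'll measure the ring and spindle from the depth clouds.

```bash
python3 - <<'E'
from h import *
y=np.radians(71.8);ex=np.array([np.sin(y),-np.cos(y)]);ey=np.array([np.cos(y),np.sin(y)])
c0=np.array([.5227,.0838])
for n in("wrist","side","top"):
    c=dict(np.load(n+"4.npz"));P=cloud(c)
    L=np.c_[(P[:,:2]-c0)@ex,(P[:,:2]-c0)@ey,P[:,2]]*1000
    for nm,lo,hi in(("spindle",60,104),("top",104,114),("ring",140,168),("jaw",168,190),("bar",195,219)):
        Q=L[(L[:,2]>lo)&(L[:,2]<hi)&(np.hypot(L[:,0],L[:,1])<(60 if nm=="bar" else 45 if nm!="spindle" and nm!="top" else 20))]
        if len(Q)>8: print(n,nm,len(Q),"min",np.percentile(Q,1,0).round(1),"max",np.percentile(Q,99,0).round(1),"med",np.median(Q,0).round(1))
    if n=="side":
        Q=L[(L[:,2]>140)&(L[:,2]<168)&(np.hypot(L[:,0],L[:,1])<45)];print(Q[np.argsort(Q[:,1])][::max(1,len(Q)//30)].round(1).tolist())
    for nm,xy,z0 in(("near",(.4493,.0993),.078),("far",(.5961,.0687),.078)):
        Q=P[(P[:,2]>z0)&(P[:,2]<.093)&(np.hypot(P[:,0]-xy[0],P[:,1]-xy[1])<.03)]
        if len(Q)>20: print(n,nm,len(Q),np.degrees(np.arctan2(*np.linalg.svd(Q[:,:2]-Q[:,:2].mean(0),full_matrices=False)[2][0][::-1])).round(1))
E
```

```text
wrist spindle 155 min [-16.2 -17.4  60. ] max [ 11.9  18.2 101.6] med [-3.7  9.5 60.6]
wrist top 106 min [ -6.7 -11.8 104.3] max [  8.8  12.6 109.9] med [  0.8  10.  106.8]
wrist ring 892 min [-24.7 -29.3 152.7] max [  4.5  30.3 167.6] med [ -7.8  -6.7 156.5]
wrist jaw 192 min [ -5.9 -27.9 168.6] max [ -2.2  29.  189.9] med [ -5.5 -20.3 180.1]
wrist bar 3650 min [-49.2 -23.6 195.5] max [ 35.9  24.1 219. ] med [ -5.1   0.3 213.9]
wrist near 643 -88.6
wrist far 81 -96.9
side spindle 219 min [-14.4 -11.6  60.2] max [ 11.9  16.3 103.7] med [-7.8  8.5 81.5]
side top 61 min [-10.9  -8.6 104.1] max [ 11.5  15.3 109.6] med [  0.5   3.3 106.4]
side ring 182 min [-26.5 -26.3 149.6] max [ 10.7  32.1 167.8] med [ -6.2   5.  154.8]
side jaw 72 min [ -8.1 -22.6 168.6] max [  6.4  32.2 189.8] med [ -3.2  28.9 176.6]
side bar 326 min [-51.1  -4.  195.6] max [ 48.6  24.  218.4] med [ -7.    7.1 209.7]
[[-3.6, -28.5, 150.0], [-5.2, -25.0, 162.1], [5.5, -22.6, 157.8], [-6.2, -21.7, 166.4], [0.0, -21.0, 158.7], [1.8, -20.1, 168.0], [-2.1, -19.4, 157.9], [8.8, -17.1, 153.4], [10.7, -15.7, 148.1], [-21.8, -14.6, 155.2], [10.8, -13.4, 154.0], [-21.8, -11.9, 151.4], [-10.0, -10.7, 155.7], [-21.0, -4.9, 154.0], [-22.6, -1.2, 154.0], [-23.4, 4.5, 156.8], [-24.1, 7.5, 156.0], [-21.7, 13.3, 154.8], [-25.6, 16.3, 153.3], [-10.2, 17.5, 150.6], [-22.5, 18.9, 155.2], [-11.3, 20.7, 155.0], [-7.2, 22.8, 153.7], [-6.2, 26.5, 164.5], [6.2, 28.1, 153.9], [-5.5, 29.1, 150.7], [3.5, 29.7, 158.5], [2.9, 30.4, 154.2], [5.0, 30.8, 165.4], [-5.8, 31.7, 154.4], [0.6, 32.2, 151.2]]
side near 92 91.2
side far 84 92.1
top far 33 -85.3
```

Both wings read about -88° from the side camera, so both are at their stops. The ring sits within about 1 mm of the spindle axis, and it is level. I lower it with a contact guard.

```bash
python3 - <<'E'
from h import *
X=[.5230,.0839]
servo_line([*X,0.215],rate=0.1);sleep(.3)
print(np.round(current_force(),2))
hit=servo_line([*X,0.1755],rate=0.03,contact_N=3);sleep(.4)
print(hit,current_position(),current_clock(),np.round(current_force(),2),np.round(current_torque(),3),current_finger_gap())
y=np.radians(71.8);ex=np.array([np.sin(y),-np.cos(y)]);ey=np.array([np.cos(y),np.sin(y)])
c0=np.array([.5230,.0839]);im=[]
for n,(r,cc,h,w) in(("wrist",(150,250,180,140)),("side",(210,215,130,130))):
    c=capture(n);P=cloud(c);im.append(cv2.resize(c["image"][r:r+h,cc:cc+w],(400,600),interpolation=cv2.INTER_CUBIC))
    L=np.c_[(P[:,:2]-c0)@ex,(P[:,:2]-c0)@ey,P[:,2]]*1000;rr=np.hypot(L[:,0],L[:,1])
    for nm,m in(("ringarc",(abs(L[:,2]-89)<6)&(rr>18)&(rr<40)),("spin",(L[:,2]>93)&(L[:,2]<112)&(rr<17)),("bar",(L[:,2]>136)&(L[:,2]<152)&(rr<60))):
        Q=L[m]
        if len(Q)>8: print(n,nm,len(Q),np.percentile(Q,1,0).round(1),np.percentile(Q,99,0).round(1),np.median(Q,0).round(1))
cv2.imwrite("pics/m5.png",np.hstack(im))
E
```

```text
[-0.38 -0.72 -1.26]
False [0.52300879 0.08390391 0.1755435 ] 31.35 [ 0.44  0.45 -2.14] [ 0.01  -0.112  0.017] 0.03513807969039192
wrist ringarc 721 [-24.8 -29.3  88.4] [ 3.9 30.5 94.7] [-10.6   8.5  92. ]
wrist spin 248 [ -9.1 -13.   93.2] [  1.7  13.  110.3] [ -3.4  -6.9 106.9]
wrist bar 1808 [-49.5 -17.1 136.2] [ 36.4  17.8 151.6] [ -5.3   0.4 148.8]
side ringarc 117 [-26.1 -27.7  85. ] [ 6.  32.8 94.6] [-10.   10.8  89.7]
side spin 117 [-13.9  -8.5  93.6] [ 10.3  15.3 109.7] [ -5.6   5.1 105. ]
side bar 238 [-51.   -4.4 136.6] [ 48.5  16.6 152. ] [ -9.6   6.9 145.5]
```

View pics/m5.png

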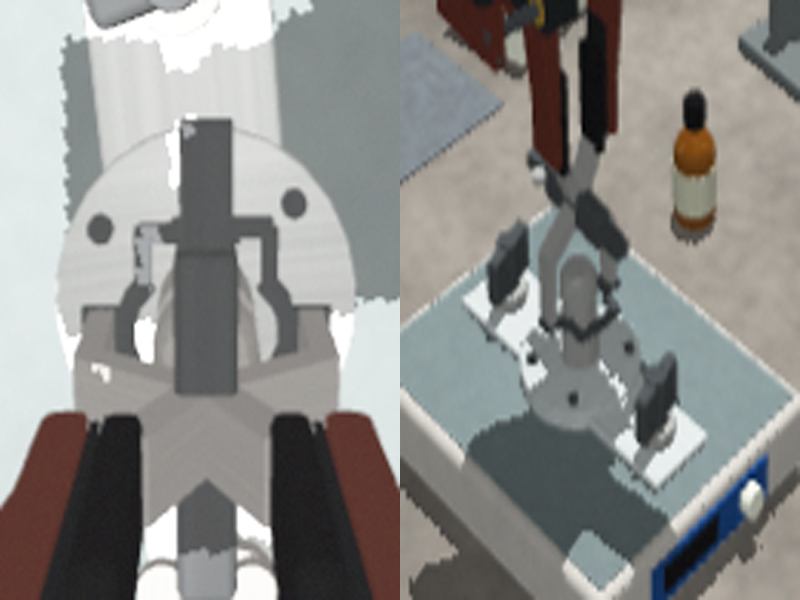

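The ring surrounds the spindle at groove height with a gap on both sides: in the left half the spindle spans columns 155–260 and the ring's inner edges are at about 137 and 270. The force hardly changed, so nothing is touching. The depth readings agree: offset under 1 mm, and height about 88.5 mm after allowing for the camera's bias of about +1.5 mm. Handing in.

```bash
python3 - <<'E'
from h import *
sleep(.5);print(current_position(),current_finger_gap(),np.round(current_force(),2),np.abs(current_qvel()).max())
close_job()
E
```

```text
[0.52299899 0.083897   0.17548123] 0.03542243200069999 [ 0.01 -0.13 -1.53] 0.002085929215398212
the job is handed in; nothing more can be done
```

I turned both wing bolts to their end stops, near one first. Then I took the grey pliers out of the stand, squeezed them fully and lowered the spread ring over the spindle to the groove. I handed the job in while still holding it there, at about 32 s of the allowed 58 s. The hand-in reports no verdict.

**Last checks:**
- **Bolts:** the side camera put both wings at about 77° (1.34 rad) from the drive's axis, against the 1.35 stop. The wrist and top cameras, which saw little of the far wing, gave −97° and −85°, against −88° from the side. I went by the side view and the torque spike felt when that bolt reached its stop.
- **Squeeze:** the finger gap was steady at 35 mm, so the handles were against their stops.
- **Ring position:** it was within about 1 mm of the spindle axis. Its height is 88 mm by the arm's own readings and about 88.5 mm by the wrist camera, after allowing for that camera reading about 1.5 mm high.
- **Contact and motion:** the force stayed within about 1 N of its free-hanging value, so the ring was not touching the drive. The arm was at rest.
- **Finger gap on the wing bolts:** it read 23 mm, although the wings are 10 mm thick. I did not find out why, but both bolts turned fully.
- **Bystanders:** I saw none of them moved in the pictures, but I did not re-measure their positions at the end.

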